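Start the bottle roller for its long run

TASK

Start the bottle roller with the closed fingertips: first push down the raised half of the rocker switch until the switch is fully over, then press the longest of the three keys fully down so that it stays down, and last press the round button on the loose start box fully home and let it spring back. Leave the two shorter keys up, do not lift the start box or push it about, and leave the bottle on the rollers and everything else standing around where it is.

Things in the scene. Friction and masses are not known exactly. Their poses are not given: they have to be found in the camera images.
- mixer: Grey bench bottle roller, fixed. Origin on the counter under the centre of its console; x away from the robot at yaw 0, y left, z up. Console 130 (x) by 300 (y) by 75 mm high, flat top with four controls in a row at x = 0, y = -96, -32, 32, 96 mm (order varies). Behind it (x 65 to 215 mm) a lower bed with two rollers along y, carrying a bottle whose top is 103 mm above the counter.
- rocker (a joint): Rocker switch, light plastic, bent in a shallow V with a dark seam across: two halves, each 30 mm (mixer x) by 28 mm (y), pivot 12 mm above the console top. 0 to 0.04 rad = off: near half level, far (+x) half stands up 0.4 rad, its outer end 27 mm above the console top. 0.4 = on: far half level, 15 mm above the console top, near half up. Stays where it is; takes 2 N at the end, 3 N at 20 mm out.
- rocker_press (a point): Point on the top face of the rocker's far (+x) half, 20 mm out from the pivot along that half; the place to push down. It moves with the rocker, about 8 mm down and 3 mm out on the way to on, and is then 20 mm from the pivot and 15 mm above the console top.
- key_long (a joint): The longest of three rectangular light plastic keys, 46 mm long (mixer's x) by 22 mm wide (y). 0 = up, its top 18 mm above the console top (93 mm above the counter); 0.008 m = fully down, 10 mm above the console top. It takes about 3 N to push and stays where it is left.
- key_long_top (a point): Centre of the top face of the longest key; moves with it.
- key_mid (a joint): The middle of three rectangular light plastic keys, 30 mm long (mixer's x) by 22 mm wide (y). 0 = up, its top 18 mm above the console top (93 mm above the counter); 0.008 m = fully down, 10 mm above the console top. It takes about 3 N to push and stays where it is left.
- key_mid_top (a point): Centre of the top face of the middle key; moves with it.
- key_short (a joint): The shortest of three rectangular light plastic keys, 18 mm long (mixer's x) by 22 mm wide (y). 0 = up, its top 18 mm above the console top (93 mm above the counter); 0.008 m = fully down, 10 mm above the console top. It takes about 3 N to push and stays where it is left.
- key_short_top (a point): Centre of the top face of the shortest key; moves with it.
- startbox: Loose black wireless start box, about 66 by 66 mm and 34 mm high, 0.3 to 0.56 kg, on rubber feet on the counter to the right of the mixer. Origin at the centre of its underside, z up.
- start (a joint): Round light spring button, 36 mm across, in the middle of the start box's top. 0 = up, 0.006 m = fully down. About 1.2 N starts it moving, 4 N takes it fully down; it springs back when let go.
- start_top (a point): Centre of the button's top face, 48 mm above the counter when up; moves with it.
- roll_bottle: Bystander: loose bottle, 60 mm diameter, about 165 mm long, lying along the mixer's y on the two rollers. Origin on its axis, near the middle; axis 72 mm above the counter.
- paint_bottle: Bystander: loose upright bottle, 56 mm diameter, 150 mm high, left of the mixer. Origin at the centre of its underside.
- brush_jar: Bystander: loose glass jar with brushes, 72 mm diameter, jar 90 mm and brushes 195 mm high, beyond the start box. Origin at the centre of its underside.
- pencil_tin: Bystander: loose flat metal tin 50 by 75 by 22 mm to the left of the console, nearer the robot. Origin at the centre of its underside.

How it is judged:
By the outcome, as a careful person would: the job done as asked, in the order asked, and still so for the second after the job is handed in, with the robot touching nothing.
It also fails if it takes over 42 s, if anything falls off the work surface, if the arm or the gripper's body presses on something with over 40 N, if the wrist force passes 120 N, or if a joint passes its speed limit or range.

ROBOT

A 7-joint arm with a two-finger parallel gripper is mounted at the origin on the work surface. World frame = base frame: x ahead of the robot, y to its left, z up, the work surface at z = 0. Lengths are in mm, angles in rad, forces in N, time in s.
With the tool pointing down it reaches from about 425 to 875 mm from the base axis. Payload 8.4 kg.
Tool frame: the origin (TCP) lies on the centre line of the jaws, within the pads' length; the fingertips stand 8 mm ahead of it and the grasp point (between the pads) lies 11 mm behind it; z points along the fingers, y is the line along which they close (so a half turn about z gives the same grasp; the last joint's range is limited). The gripper opens to 87 mm and grips with 3 to 60 N. Pads are 19 mm wide; open, the fingers measure 117 mm over their backs; the gripper's body (75 mm by 190 mm) begins 51 mm behind the grasp point.
Start: joints at [-1.229, 0.333, 0.04, 1.465, -0.013, 1.343, -0.059], TCP at [277.328, 587.837, 230.546] pointing down, gripper open.
Joint ranges: [-2.58, 2.58], [-0.38, 2.09], [-1.3, 1.39], [0.25, 2.4], [-1.5, 4.64], [0.08, 2.09], [-2.65, 2.65]. Speed limits (rad/s): [2.22, 2.22, 2.79, 2.79, 3.14, 3.14, 3.14].

INTERFACE

Orientations are given as a unit quaternion [w, x, y, z].
In Python, from plant import robot gives the robot as it stands. The module is installed in compiled form; this text tells all that it offers.
- The arm moves only by the tool arm_command, never from a script. Its arguments are lists of equal length, an entry for each row: "fingers": the gripper command: -1 is shut, 1 is fully open, values between are in proportion; "linear": the shift along the tool's x, y, z in mm, a list of three; "twist": the turn, a rotation vector about the tool's x, y, z in degrees, a list of three. A call has 1 to 20 rows; each row shifts and turns the commanded pose from where the row before left it, along the tool's axes as they then stand; what a row does not reach is not made up. A row lasts 1/8 s, in which the tool goes at most 62.5 mm and 10.7 degrees, less where a joint would pass 70% of its speed; a pose out of reach is approached as far as the arm can. A call with a gripper value outside its range is refused whole. The fingers move at their own pace and stop on an object; "squeeze" is the grip in N (left out, the last holds). Time passes only in rows, so rows that do not move let the fingers close. It gives the time, the measured TCP pose, the force, the opening and the grip force at its end, in the units of the state.
- robot.get_state(): the state, without advancing time (a new reading comes with each control period).
- robot.read_camera(name): name is "scene" or "top" or "wrist"; returns the picture (420x560x3 uint8, red, green, blue); there is no depth.
- robot.calibration(name): a dict with "mtx" (3x3 intrinsics, pixels), "R" (3x3) and "t" (3): a world point X has camera coordinates R X + t. Camera axes: x right, y down, z forward; pixel columns grow to the right and rows downward; lengths in mm; the calibration is good to about 2 mm. A picture is of the moment at which its call begins: read the wrist's pose just before it. calibration takes no time and is no camera call; for the wrist camera it gives the pose at the moment of the call.
- robot.hand_in(): hands the job in; it is judged then, once.
The state is a dict: "time": time; "joints": joint angles; "dq": joint speeds; "effort": joint torques, N m; "tool_pos": TCP position; "ee_rot": TCP orientation; "force": force on the tool from outside, world axes, zero at the start; "wrist_torque": the same for the moment, N m; "grip_width": finger opening in mm; "gripper_force": force on a finger pad.
Only numpy, scipy, OpenCV 4.12 (cv2) and the standard library are available. Lean on these libraries where they do the work, as an engineer would, in place of code of your own. Each camera call takes 0.05 s, during which the arm holds its last target. There are 200 camera calls.

## Working session

There is one attempt and no reset: what is moved stays moved. The work goes in short steps, Python scripts to look and compute and a tool call to move; the robot and the scene stay as the last step left them, time stands still between calls to the robot, and variables do not carry over. Pictures are saved under pics/ and viewed, at most 10 in all, crops included, and the job is handed in when it is done.

Besides the shell and the picture viewer there is one more tool, called after "Request:" by a JSON object that holds its "fn" and its "kwargs". arm_command: Moves the arm, as the interface text tells. Its arguments: {"type":"object","properties":{"fingers":{"type":"array"},"linear":{"type":"array"},"twist":{"type":"array"},"squeeze":{"type":"number"}},"required":["fingers","linear","twist"]}

```bash
mkdir -p pics; cat > h.py <<'E'
import cv2, numpy as np
from plant import robot
def snap(n,f):
    c=robot.calibration(n); im=robot.read_camera(n); cv2.imwrite(f'pics/{f}.png',cv2.cvtColor(im,cv2.COLOR_RGB2BGR)); np.savez(f'pics/{f}.npz',**{k:np.array(c[k]) for k in('mtx','R','t')}); return im
def ray(f,u,v,z):
    c=np.load(f'pics/{f}.npz'); R,t=c['R'],c['t'].ravel(); C=-R.T@t; d=R.T@np.linalg.inv(c['mtx'])@[u,v,1]; return C+d*(z-C[2])/d[2]
def proj(f,X):
    c=np.load(f'pics/{f}.npz'); p=c['mtx']@(c['R']@np.array(X)+c['t'].ravel()); return p[:2]/p[2]
E
python3 - <<'E'
from h import *
s=robot.get_state(); print(s)
a=snap('top','top1'); b=snap('scene','scene1')
for n in('top1','scene1'):
    c=np.load(f'pics/{n}.npz'); print(n,c['mtx'],-c['R'].T@c['t'].ravel())
E
```

```text
{'time': 0.0, 'joints': array([-1.2292015 ,  0.33388604,  0.03987783,  1.46627388, -0.01340791,
        1.34332226, -0.05851212]), 'dq': array([ 1.33955591e-04, -6.81664176e-04,  1.38454506e-03,  6.16562841e-05,
       -1.21407353e-03, -7.12020007e-04, -9.86066193e-04]), 'effort': array([-1.51871927e-04, -6.56356645e+01,  1.33523472e+00, -4.03821445e+01,
       -5.97132300e-02,  4.46626113e-02,  1.38521959e-04]), 'tool_pos': array([277.15520098, 587.4339733 , 229.67412383]), 'ee_rot': array([-1.26907710e-04,  2.18634436e-01,  9.75806500e-01, -8.01754073e-04]), 'force': array([-0.01944471,  0.09512784,  0.0978504 ]), 'wrist_torque': array([ 0.01483789,  0.03236176, -0.00387528]), 'gripper_force': 0.0, 'grip_width': 87.4911908762119}
top1 [[466.59737042   0.         289.04974101]
 [  0.         466.59737042 211.90721805]
 [  0.           0.           1.        ]] [ 485.68584625   46.11627328 1125.04617058]
scene1 [[508.74737139   0.         284.69442971]
 [  0.         508.74737139 214.21409552]
 [  0.           0.           1.        ]] [1306.3620634    62.84807984 1165.34657107]
```

View pics/top1.png

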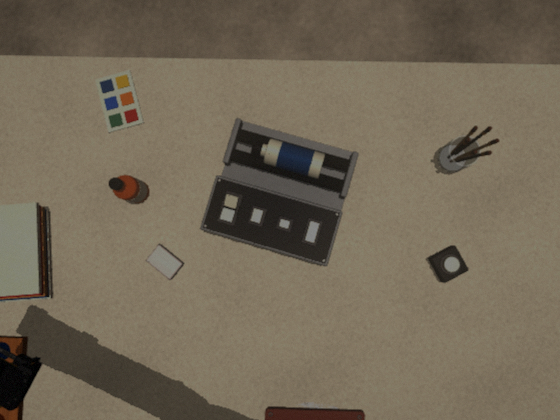

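View pics/scene1.png

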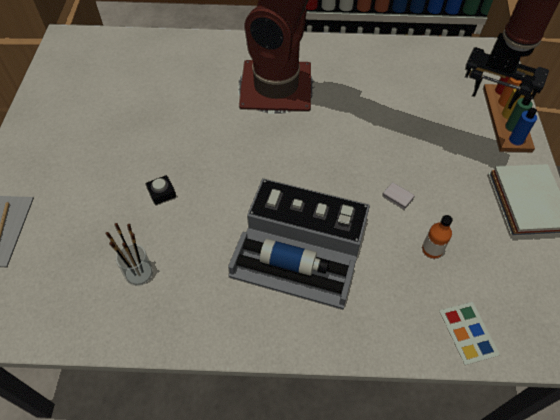

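Top view: the rocker is at (230,208) with its far half at (231,201). The mid key is at (257,216), the short key at (285,224), the long key at (313,232), and the start button at (452,265). Next I'll measure them in both views.

```bash
python3 - <<'E'
from h import *
def blobs(f,x0,y0,x1,y1,z,amax):
    g=cv2.cvtColor(cv2.imread(f'pics/{f}.png'),cv2.COLOR_BGR2GRAY)[y0:y1,x0:x1]
    th,m=cv2.threshold(g,0,255,cv2.THRESH_OTSU); print(f,'otsu',th)
    n,l,s,c=cv2.connectedComponentsWithStats(m)
    for i in range(1,n):
        if 15<s[i,4]<amax:
            u,v=c[i]+[x0,y0]; print((u.round(1),v.round(1)),s[i,4],ray(f,u,v,z).round(1))
blobs('top1',216,190,326,250,93,600)
blobs('top1',440,253,464,277,48,600)
blobs('scene1',262,186,356,232,93,600)
blobs('scene1',150,176,172,198,48,600)
E
```

```text
top1 otsu 72.0
(np.float64(307.1), np.float64(195.5)) 481 [603.5  29.9  93. ]
(np.float64(230.6), np.float64(200.8)) 154 [587.6 199.9  93. ]
(np.float64(226.9), np.float64(214.4)) 162 [557.1 206.9  93. ]
(np.float64(256.3), np.float64(215.3)) 141 [556.6 141.5  93. ]
(np.float64(284.0), np.float64(223.4)) 83 [540.2  79.4  93. ]
(np.float64(311.7), np.float64(231.5)) 217 [523.8  17.8  93. ]
(np.float64(228.9), np.float64(236.0)) 25 [509.3 200.9  93. ]
(np.float64(232.3), np.float64(244.5)) 378 [490.6 192.6  93. ]
top1 otsu 82.0
(np.float64(461.9), np.float64(255.1)) 18 [ 479.9 -327.1   48. ]
(np.float64(451.5), np.float64(264.0)) 193 [ 459.2 -303.3   48. ]
scene1 otsu 76.0
(np.float64(333.7), np.float64(190.8)) 520 [499.9 175.4  93. ]
(np.float64(273.3), np.float64(197.0)) 148 [526.7  17.7  93. ]
(np.float64(297.0), np.float64(202.9)) 70 [543.2  79.5  93. ]
(np.float64(320.8), np.float64(209.2)) 112 [560.1 141.2  93. ]
(np.float64(345.4), np.float64(214.1)) 202 [572.7 203.8  93. ]
(np.float64(287.9), np.float64(224.8)) 108 [611.4  58.2  93. ]
scene1 otsu 79.0
(np.float64(157.5), np.float64(182.1)) 165 [ 456.6 -306.3   48. ]
(np.float64(170.1), np.float64(178.2)) 17 [ 441.5 -274.    48. ]
```

Both views agree. Mixer yaw is about -15°, with key pitch 64 mm as specified. The targets are:

| Target | x (mm) | y (mm) |
|---|---|---|
| Rocker press point | ≈592.5 | 198.5 |
| Long key | ≈525.5 | 17.8 |
| Start button | ≈458 | -304 |

I'll close the fingers, align yaw with the mixer, and go above the rocker.

Request:
{"fn": "arm_command", "kwargs": {"fingers": [-1, -1, -1, -1, -1, -1, -1, -1, -1, -1, -1, -1, -1, -1, -1, -1], "linear": [[0, 0, 0], [0, 0, 0], [-27, -19.6, 0], [-27, -19.6, 0], [-27, -19.6, 0], [-27, -19.6, 0], [-27, -19.6, 0], [-27, -19.6, 0], [-27, -19.6, 0], [-27, -19.6, 0], [-27, -19.6, 0], [-27, -19.6, 0], [-27, -19.6, 0], [-27, -19.6, 0], [-27, -19.6, 0], [0, 0, 0]], "twist": [[0, 0, -5], [0, 0, -5.3], [0, 0, 0], [0, 0, 0], [0, 0, 0], [0, 0, 0], [0, 0, 0], [0, 0, 0], [0, 0, 0], [0, 0, 0], [0, 0, 0], [0, 0, 0], [0, 0, 0], [0, 0, 0], [0, 0, 0], [0, 0, 0]], "squeeze": 10}}

```text
time: 2.1
tool_pos: [552.2, 247.8, 230.1]
ee_rot: [0.0, 0.133, 0.991, -0.001]
force: [-0.2, -0.3, 0.3]
grip_width: 0.4
gripper_force: 0.0
```

Request:
{"fn": "arm_command", "kwargs": {"fingers": [-1, -1, -1, -1], "linear": [[-26, -18.6, 20], [-26, -18.6, 20], [0, 0, 20], [0, 0, 0]], "twist": [[0, 0, 0], [0, 0, 0], [0, 0, 0], [0, 0, 0]]}}

```text
time: 2.6
tool_pos: [589.8, 202.1, 168.7]
ee_rot: [-0.002, 0.13, 0.992, -0.001]
force: [0.1, 0.9, -0.7]
grip_width: 0.4
gripper_force: 0.0
```

```bash
python3 - <<'E'
from h import *
s=robot.get_state(); print(s['tool_pos'],s['ee_rot'],s['joints'].round(2))
snap('wrist','w1')
for X in ([592.5,198.5,98],[575,203,87],[558,141.5,93],[541.5,79.5,93]): print(X,proj('w1',X).round())
E
```

```text
[589.84771551 202.06340633 168.71634855] [-1.67792614e-03  1.29905550e-01  9.91524632e-01 -7.97969279e-04] [-0.63  0.33  0.29  1.62 -0.1   1.21  0.99]
[592.5, 198.5, 98] [273. 225.]
[575, 203, 87] [273. 197.]
[558, 141.5, 93] [186. 199.]
[541.5, 79.5, 93] [ 98. 199.]
```

View pics/w1.png

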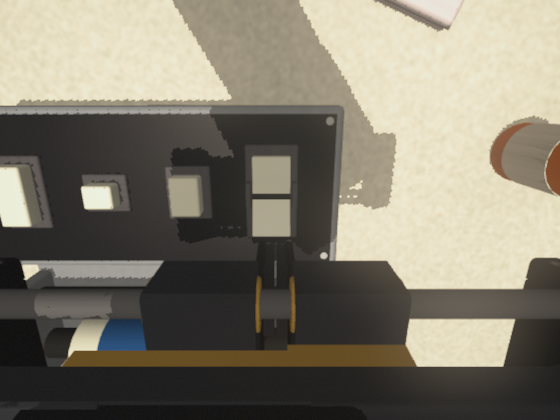

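The wrist view shows the seam at (271,197) and the far half at rows 199–236. That matches the predicted pivot (273,197) to within a millimetre. Now I'll press.

Request:
{"fn": "arm_command", "kwargs": {"fingers": [-1, -1, -1, -1, -1, -1, -1, -1, -1], "linear": [[-4.5, -3, 20], [0, 0, 20], [0, 0, 15], [0, 0, 4], [0, 0, 4], [0, 0, 4], [0, 0, 4], [0, 0, 2], [0, 0, 0]], "twist": [[0, 0, 0], [0, 0, 0], [0, 0, 0], [0, 0, 0], [0, 0, 0], [0, 0, 0], [0, 0, 0], [0, 0, 0], [0, 0, 0]]}}

```text
time: 3.78
tool_pos: [595.4, 197.8, 98.5]
ee_rot: [0.001, 0.13, 0.991, 0.0]
force: [-0.9, -0.7, 7.1]
grip_width: 0.4
gripper_force: 3.9
```

Request:
{"fn": "arm_command", "kwargs": {"fingers": [-1, -1, -1], "linear": [[0, 0, 1.5], [0, 0, 1], [0, 0, 0]], "twist": [[0, 0, 0], [0, 0, 0], [0, 0, 0]]}}

```text
time: 4.15
tool_pos: [595.5, 197.8, 98.2]
ee_rot: [0.001, 0.13, 0.991, 0.001]
force: [-8.0, -4.7, 26.8]
grip_width: 0.9
gripper_force: 13.1
```

Hard stop at on-height. I'll retract and go above the long key.

Request:
{"fn": "arm_command", "kwargs": {"fingers": [-1, -1, -1, -1, -1, -1, -1, -1], "linear": [[0, 0, -15], [0, 0, -30], [0, 0, -30], [5, -48, 0], [5, -48, 0], [5, -48, 0], [6, -48, 0], [0, 0, 0]], "twist": [[0, 0, 0], [0, 0, 0], [0, 0, 0], [0, 0, 0], [0, 0, 0], [0, 0, 0], [0, 0, 0], [0, 0, 0]]}}

```text
time: 5.15
tool_pos: [523.7, 13.9, 170.3]
ee_rot: [-0.0, 0.133, 0.991, -0.0]
force: [-0.3, 1.3, 0.6]
grip_width: 0.8
gripper_force: 0.0
```

```bash
python3 - <<'E'
from h import *
s=robot.get_state(); print(s['tool_pos'],s['ee_rot'],s['joints'].round(2))
snap('wrist','w2')
for X in ([525.5,17.8,93],[541.5,79.5,93],[558,141.5,93],[575,203,87]): print(X,proj('w2',X).round())
E
```

```text
[523.73366954  13.9224229  170.29410282] [-2.76618769e-04  1.32880304e-01  9.91132050e-01 -9.12179428e-05] [-0.47  0.12  0.38  1.87 -0.05  1.17  1.24]
[525.5, 17.8, 93] [282. 218.]
[541.5, 79.5, 93] [367. 217.]
[558, 141.5, 93] [452. 217.]
[575, 203, 87] [531. 214.]
```

View pics/w2.png

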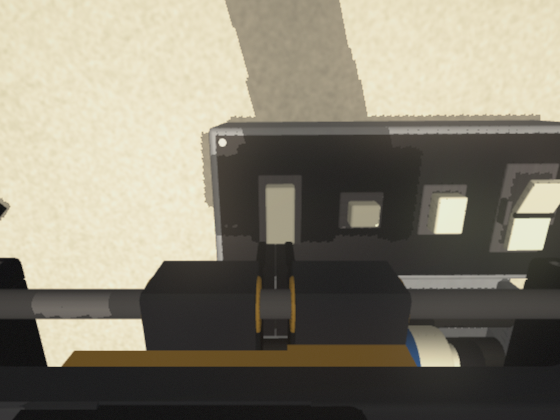

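The long key's centre is at about (280,214), against a prediction of (282,218). The rocker's near half is now raised, so the switch is over. Next I press the long key.

Request:
{"fn": "arm_command", "kwargs": {"fingers": [-1, -1, -1, -1, -1, -1, -1, -1, -1], "linear": [[0.5, 3, 20], [0, 0, 25], [0, 0, 18], [0, 0, 4], [0, 0, 4], [0, 0, 4], [0, 0, 3], [0, 0, 1.5], [0, 0, 0]], "twist": [[0, 0, 0], [0, 0, 0], [0, 0, 0], [0, 0, 0], [0, 0, 0], [0, 0, 0], [0, 0, 0], [0, 0, 0], [0, 0, 0]]}}

```text
time: 6.32
tool_pos: [526.0, 20.9, 92.9]
ee_rot: [0.001, 0.13, 0.991, 0.001]
force: [-10.5, 2.0, 24.9]
grip_width: 0.1
gripper_force: 12.6
```

Hard stop at 85 mm, so the key is fully down. On to the start box.

Request:
{"fn": "arm_command", "kwargs": {"fingers": [-1, -1, -1, -1, -1, -1, -1, -1, -1, -1, -1, -1], "linear": [[0, 0, -15], [0, 0, -30], [0, 0, -30], [-2.6, -41.5, 0], [-2.6, -41.5, 0], [-2.6, -41.5, 0], [-2.6, -41.5, 0], [-2.6, -41.5, 0], [-2.6, -41.5, 0], [-2.6, -41.5, 0], [0, -41.5, 0], [0, 0, 0]], "twist": [[0, 0, 0], [0, 0, 0], [0, 0, 0], [0, 0, 0], [0, 0, 0], [0, 0, 0], [0, 0, 0], [0, 0, 0], [0, 0, 0], [0, 0, 0], [0, 0, 0], [0, 0, 0]]}}

```text
time: 7.82
tool_pos: [455.6, -308.7, 166.1]
ee_rot: [0.0, 0.133, 0.991, -0.001]
force: [0.1, 0.7, -1.0]
grip_width: 0.5
gripper_force: 0.0
```

```bash
python3 - <<'E'
from h import *
s=robot.get_state(); print(s['tool_pos'],s['ee_rot'],s['joints'].round(2))
snap('wrist','w3'); snap('top','top2')
print(proj('w3',[458,-304,48]))
t=cv2.resize(cv2.imread('pics/top2.png')[160:310,190:490],None,fx=2.5,fy=2.5,interpolation=2); cv2.imwrite('pics/top2c.png',t)
E
```

```text
[ 455.55173601 -308.68387971  166.09536009] [ 1.99259860e-04  1.33044983e-01  9.91109465e-01 -1.01091664e-03] [-0.06  0.19  0.65  1.82 -0.13  1.17  1.93]
[282.38756602 202.81934207]
```

View pics/w3.png

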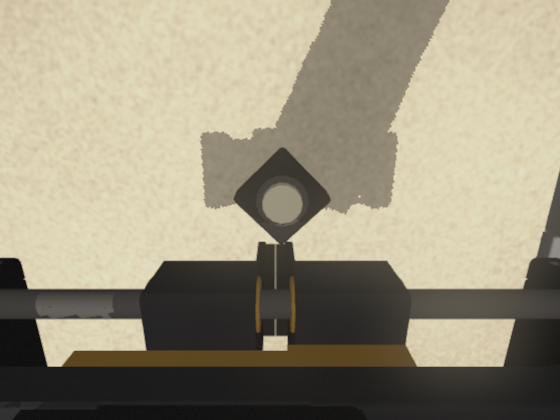

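View pics/top2c.png

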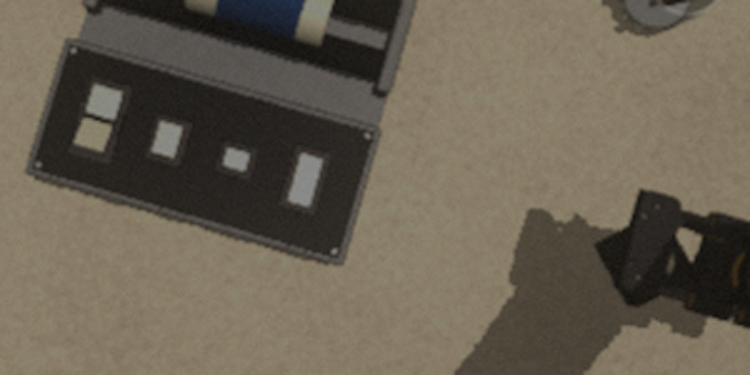

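The button is seen at (282,203), exactly where predicted. In the top view the rocker is flipped, the long key is at (305,180) in the crop, and the bottle is in place. I'll settle first, then correct.

Request:
{"fn": "arm_command", "kwargs": {"fingers": [-1, -1, -1, -1, -1], "linear": [[0, 0, 20], [0, 0, 25], [0, 0, 25], [0, 0, 20], [0, 0, 0]], "twist": [[0, 0, 0], [0, 0, 0], [0, 0, 0], [0, 0, 0], [0, 0, 0]]}}

```text
time: 8.55
tool_pos: [456.9, -303.0, 74.4]
ee_rot: [-0.001, 0.129, 0.992, 0.0]
force: [-0.6, 0.2, 0.2]
grip_width: 0.4
gripper_force: 0.0
```

Request:
{"fn": "arm_command", "kwargs": {"fingers": [-1, -1, -1, -1, -1, -1, -1, -1], "linear": [[0, 0, 8], [0, 0, 6], [0, 0, 3], [0, 0, 3], [0, 0, 2.5], [0, 0, 2], [0, 0, 1], [0, 0, 0]], "twist": [[0, 0, 0], [0, 0, 0], [0, 0, 0], [0, 0, 0], [0, 0, 0], [0, 0, 0], [0, 0, 0], [0, 0, 0]]}}

```text
time: 9.55
tool_pos: [457.3, -304.9, 50.5]
ee_rot: [0.0, 0.13, 0.991, 0.0]
force: [-1.0, 0.9, 6.8]
grip_width: 0.2
gripper_force: 3.2
```

Force is 6.8 N, above the 4 N needed, so it's nearly at or on the stop. I'll push slightly further to be sure, then retract straight up.

Request:
{"fn": "arm_command", "kwargs": {"fingers": [-1, -1, -1], "linear": [[0, 0, 1], [0, 0, 0.5], [0, 0, 0]], "twist": [[0, 0, 0], [0, 0, 0], [0, 0, 0]]}}

```text
time: 9.93
tool_pos: [457.4, -305.0, 50.1]
ee_rot: [0.0, 0.13, 0.991, 0.0]
force: [-6.4, 5.6, 22.7]
grip_width: 0.6
gripper_force: 10.8
```

Request:
{"fn": "arm_command", "kwargs": {"fingers": [-1, -1, -1, -1, -1, -1, -1, -1, -1, -1], "linear": [[0, 0, -3], [0, 0, -8], [0, 0, -20], [0, 0, -40], [0, 0, -50], [20, 0, -20], [30, 0, 0], [0, 0, 0], [0, 0, 0], [0, 0, 0]], "twist": [[0, 0, 0], [0, 0, 0], [0, 0, 0], [0, 0, 0], [0, 0, 0], [0, 0, 0], [0, 0, 0], [0, 0, 0], [0, 0, 0], [0, 0, 0]]}}

```text
time: 11.18
tool_pos: [409.4, -292.0, 189.4]
ee_rot: [-0.0, 0.13, 0.992, -0.0]
force: [-0.3, 0.2, 0.2]
grip_width: -0.0
gripper_force: 0.0
```

```bash
python3 - <<'E'
from h import *
snap('scene','s2')
a=cv2.imread('pics/scene1.png')[140:310,90:470];b=cv2.imread('pics/s2.png')[140:310,90:470]
cv2.imwrite('pics/s2c.png',cv2.resize(np.vstack([a,b]),None,fx=1.7,fy=1.7,interpolation=2))
E
```

```text
(no output)
```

View pics/s2c.png

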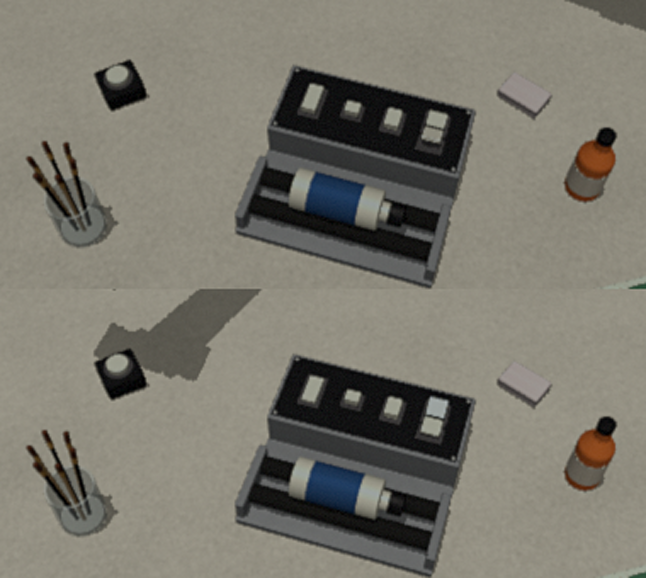

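The before and after views match except where intended. The rocker is flipped, with its near half raised at (437,408), and the long key is lower at (313,390). The start box at (120,373) and its button are up and unmoved, and the bottles, jar and tin haven't moved either.

```bash
python3 -c "
from plant import robot
print(robot.hand_in())"
```

```text
the job is handed in; nothing more can be done
None
```

The job is done and handed in at about 11 s, with the rocker switched on, the long key down and the start button pressed and sprung back, in that order; everything else looks unmoved in the final picture.

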